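Tug-test three lever clips and set aside the booklets of the weak ones

TASK

The clips on the three small clipboards look alike, but some have gone weak. Find out which by tugging the booklets gently in the direction out of the clip: where a booklet slips at a light tug, draw it right out and leave it lying flat on the bare floor of the tray in front of the clipboards; where the clip holds firm, leave that booklet clipped where it is. Do not disturb the stapler and the mug.

Things in the scene. Friction and masses are not known exactly. Their poses are not given: they have to be found in the camera images.
- tray: Shallow plywood desk tray, fixed, 304 mm (its x) by 392 mm (its y), rim 8 mm thick and 22 mm high, floor surface 6 mm above the desk. Its +x points to the clip end. Origin at desk height, under the lower edge of the middle clipboard. Three clipboards are screwed down in it side by side; the bare floor in front of them runs from x = -126 to 0 mm. Inside of far rim at x = +162 mm.
- board_left (a point): Middle of the left clipboard's lower edge, on its top surface (11 mm above the desk, 5 mm above the bare tray floor); axes as the tray's, 115 mm left (+y) of the middle one. Each clipboard is dark, 108 mm wide, 5 mm thick and reaches 155 mm from here towards the clip (+x). Beside and behind the clip its surface is bare.
- board_middle (a point): The same point of the middle clipboard.
- board_right (a point): The same point of the right clipboard, 115 mm to the right (-y) of the middle one.
- lip_left (a point): Where the lip of the left steel lever clip presses on its booklet's top face, 95 mm in +x from the clipboard's lower edge; lip 48 mm wide. Behind it: spring pivot at +26 mm, foot and thumb lever up to +58 mm, lever top 43 mm above the desk. No part is wider than 51 mm. A weak clip lets the booklet slide at 2 to 5.5 N, a sound one holds 12 N or more.
- lip_middle (a point): The same point of the middle clip. The clips look identical and which are weak changes from start to start: it can only be felt. A tug stopped at about 7 N tells weak from sound. A booklet is free of the lip after about 20 mm of travel towards -x.
- lip_right (a point): The same point of the right clip. About 17 mm of booklet lie under and behind each lip; the booklet's edge stands free on both sides of the clip, about 22 mm each side, so that fingers astride the clip (60 to 70 mm apart) can hook behind this edge and draw the booklet towards -x.
- centre_left (a point): Centre (half-way up) of the left clipboard's record booklet: stiff, manila cover, taped spine along one long side; 104 mm along its x, 96 mm along its y, 8 mm thick, 60 to 120 g. Loose. At the start it lies flat on its clipboard, held under the lip of the clip, its axes nearly along the tray's and its centre about x = +60 mm in the tray's frame; its +x edge, 52 mm from this point, is the one under the clip.
- centre_middle (a point): Centre (half-way up) of the middle clipboard's record booklet: stiff, manila cover, taped spine along one long side; 104 mm along its x, 96 mm along its y, 8 mm thick, 60 to 120 g. Loose. At the start it lies flat on its clipboard, held under the lip of the clip, its axes nearly along the tray's and its centre about x = +60 mm in the tray's frame; its +x edge, 52 mm from this point, is the one under the clip.
- centre_right (a point): Centre (half-way up) of the right clipboard's record booklet: stiff, manila cover, taped spine along one long side; 104 mm along its x, 96 mm along its y, 8 mm thick, 60 to 120 g. Loose. At the start it lies flat on its clipboard, held under the lip of the clip, its axes nearly along the tray's and its centre about x = +60 mm in the tray's frame; its +x edge, 52 mm from this point, is the one under the clip.
- stapler: Black desk stapler, 135 x 34 x 50 mm, standing loose on the desk to the left of the tray. Leave it alone. Origin under its centre.
- mug: White mug, 82 mm across, 92 mm high, loose on the desk to the right of the tray. Leave it alone. Origin under its centre.
Mind the look-alikes: they are no part of the job. Leave any red or turquoise look-alike of the part that bears centre_middle alone. Leave any green look-alike of the part that bears centre_right alone.

How it is judged (in metres and radians):
At the end, for the whole second after the job is handed in: Every booklet whose clip is weak lies flat and at rest on the bare tray floor in front of the clipboards, wholly off them (its centre 45 to 85 mm in front of their lower edge); the booklet in the sound clip is still pressed firmly by it (over 8 N) and is within 11 mm of where it was ((((contact force between tray and booklet_left above 8 N and x of centre_left in the frame of tray above 0.045 m and distance of centre_left from where it was at the start of the episode below 0.011 m) and (x of centre_middle in the frame of tray between -0.085 and -0.045 m and y of centre_middle in the frame of tray between -0.19 and 0.19 m and height (world z) of centre_middle below 0.0135 m and angle between centre_middle's own z axis and vertical below 0.08 rad and linear speed of booklet_middle below 0.01 m/s) and (x of centre_right in the frame of tray between -0.085 and -0.045 m and y of centre_right in the frame of tray between -0.19 and 0.19 m and height (world z) of centre_right below 0.0135 m and angle between centre_right's own z axis and vertical below 0.08 rad and linear speed of booklet_right below 0.01 m/s)) or ((contact force between tray and booklet_middle above 8 N and x of centre_middle in the frame of tray above 0.045 m and distance of centre_middle from where it was at the start of the episode below 0.011 m) and (x of centre_left in the frame of tray between -0.085 and -0.045 m and y of centre_left in the frame of tray between -0.19 and 0.19 m and height (world z) of centre_left below 0.0135 m and angle between centre_left's own z axis and vertical below 0.08 rad and linear speed of booklet_left below 0.01 m/s) and (x of centre_right in the frame of tray between -0.085 and -0.045 m and y of centre_right in the frame of tray between -0.19 and 0.19 m and height (world z) of centre_right below 0.0135 m and angle between centre_right's own z axis and vertical below 0.08 rad and linear speed of booklet_right below 0.01 m/s)) or ((contact force between tray and booklet_right above 8 N and x of centre_right in the frame of tray above 0.045 m and distance of centre_right from where it was at the start of the episode below 0.011 m) and (x of centre_left in the frame of tray between -0.085 and -0.045 m and y of centre_left in the frame of tray between -0.19 and 0.19 m and height (world z) of centre_left below 0.0135 m and angle between centre_left's own z axis and vertical below 0.08 rad and linear speed of booklet_left below 0.01 m/s) and (x of centre_middle in the frame of tray between -0.085 and -0.045 m and y of centre_middle in the frame of tray between -0.19 and 0.19 m and height (world z) of centre_middle below 0.0135 m and angle between centre_middle's own z axis and vertical below 0.08 rad and linear speed of booklet_middle below 0.01 m/s)))); the robot touches nothing.
It fails at once if the stapler is pushed or knocked more than 20 mm (distance of stapler from where it was at the start of the episode above 0.02 m).
It fails at once if the mug is pushed or knocked more than 20 mm (distance of mug from where it was at the start of the episode above 0.02 m).
It also fails if it takes over 69 s, if anything falls off the work surface, if the arm or the gripper's body presses on something with over 40 N, if the wrist force passes 120 N, or if a joint passes its speed limit or range.

ROBOT

A 6-joint arm with a two-finger parallel gripper is mounted at the origin on the work surface. World frame = base frame: x ahead of the robot, y to its left, z up, the work surface at z = 0. Lengths are in mm, angles in rad, forces in N, time in s.
With the tool pointing down it reaches from about 350 to 725 mm from the base axis. Payload 4.3 kg.
Tool frame: the origin (TCP) lies midway between the tips of the shut fingers; the grasp point (between the pads) lies 19 mm behind it; z points along the fingers, x is the direction in which the jaws open and shut, and the axes are right-handed (so a half turn about z gives the same grasp; the last joint's range is limited). The gripper opens to 85 mm and grips with 20 to 120 N. Pads are 22 mm wide; open, the fingers measure 114 mm over their backs; the gripper's body (76 mm by 85 mm) begins 54 mm behind the grasp point. The pads swing forward as they close: fully open they stand 13 mm farther back than shut.
Start: joints at [1.163, 0.377, 0.081, 1.274, 0, 1.46], TCP at [168.722, 549.727, 231.329] pointing down, gripper open.
Joint ranges: [-2.72, 2.72], [-0.84, 1.66], [-1.02, 1.22], [-1.77, 2.12], [-1.37, 1.28], [-3.14, 3.14]. Speed limits (rad/s): [2.57, 2.57, 3.14, 3.14, 3.14, 3.14].

INTERFACE

Orientations are given as a unit quaternion [w, x, y, z].
In Python, from station import telemetry, vision, job_done gives the robot as it stands.
- The arm moves only by the tool drive_tool, never from a script. Its argument "deltas" is one flat list of numbers, 5 for each row, row after row: the opening in per cent of the stroke, from 0 (shut) to 100 (fully open), then the shift along the tool's x, y, z in cm, then the turn about the tool's z in degrees. In form: [gripper, dx, dy, dz, spin, gripper, dx, dy, dz, spin, ...]. A call has 1 to 12 rows; each row is the pose to reach, as a shift and turn from the pose commanded when the call began, along the tool's axes at that moment; what a row does not reach only later rows make up. A row lasts 1/10 s, in which the tool goes at most 50 mm and 8.59 degrees, less where a joint would pass 70% of its speed; a pose out of reach is approached as far as the arm can. A call with a gripper value outside its range is refused whole. The fingers move at their own pace and stop on an object; "force" is the grip in N (left out, the last holds). Time passes only in rows, so rows that repeat a pose let the fingers close. It gives the time, the measured TCP pose, the force and the opening at its end, in the units of the state.
- telemetry.get_obs(): the state, without advancing time (a new reading comes with each control period).
- vision.get_image(name): name is "scene" or "top"; returns (picture, depth): 480x640x3 uint8, red, green, blue; 480x640 float32, mm along the optical axis (not along the pixel's ray), 0 where there is no reading.
- vision.camera_info(name): a dict with "K" (3x3 intrinsics, pixels), "k1" (the pictures are not rectified: a ray, as slopes to the right and down, at radius r is drawn at 1 + k1 r^2 times it, then the intrinsics apply), "origin" and "attitude" of the camera in the world. Camera axes: x right, y down, z forward; pixel columns grow to the right and rows downward; lengths in mm; the calibration is good to about 2 mm. A picture is of the moment at which its call begins. camera_info takes no time and is no camera call.
- job_done(): hands the job in, once; it reports no verdict.
The state is a dict: "time": time; "joints": joint angles; "joint_vel": joint speeds; "effort": joint torques, N m; "eef_pos": TCP position; "tool_rot": TCP orientation; "contact_force": force on the tool from outside, world axes, zero at the start; "moment": the same for the moment, N m; "gripper_width": finger opening in mm.
Only numpy, scipy, OpenCV 4.12 (cv2) and the standard library are available. Lean on these libraries where they do the work, as an engineer would, in place of code of your own. Each camera call takes 0.05 s, during which the arm holds its last target. There are 200 camera calls.

## Working session

There is one attempt and no reset: what is moved stays moved. The work goes in short steps, Python scripts to look and compute and a tool call to move; the robot and the scene stay as the last step left them, time stands still between calls to the robot, and variables do not carry over. Pictures are saved under pics/ and viewed, about 8 in all and at most 12, crops included, and the job is handed in when it is done.

Besides the shell and the picture viewer there is one more tool, called after ">>>" in YAML: its name, and indented under it one key for each argument. drive_tool: Moves the arm, as the interface text tells. Its arguments: {"type":"object","properties":{"deltas":{"type":"array"},"force":{"type":"number"}},"required":["deltas"]}

```bash
mkdir -p pics; ls; python3 - <<'E'
from station import telemetry, vision
import cv2,numpy as np
o=telemetry.get_obs();print(o)
for n in("top","scene"):
    p,d=vision.get_image(n);cv2.imwrite(f"pics/{n}0.png",p[:,:,::-1]);np.save(f"pics/{n}0.npy",d);print(n,vision.camera_info(n))
E
```

```text
pics
{'time': 0.0, 'joints': array([ 1.16267821e+00,  3.78039065e-01,  7.96408636e-02,  1.27441613e+00,
       -7.87136671e-06,  1.46047685e+00]), 'joint_vel': array([-0.00115491, -0.00103697,  0.00026098,  0.00024884, -0.00084591,
        0.00081256]), 'effort': array([-1.42999893e-04, -4.63606489e+01,  2.69872659e+01,  2.08375807e-02,
       -4.35644233e-04,  4.95494589e-06]), 'eef_pos': array([168.45974609, 549.08310115, 230.38038501]), 'tool_rot': array([ 5.10158057e-04,  8.04181302e-01,  5.94383223e-01, -8.70540696e-04]), 'contact_force': array([ 0.12777438, -0.77934238,  0.09390934]), 'moment': array([-0.01299741, -0.01691756, -0.03544693]), 'gripper_width': 85.81802881978119}
top {'K': array([[531.66744353,   0.        , 323.80134701],
       [  0.        , 531.66744353, 232.06548328],
       [  0.        ,   0.        ,   1.        ]]), 'k1': 0.014662073011167731, 'origin': array([ 3.67467955e+02, -5.49389239e-01,  1.46196783e+03]), 'attitude': array([-0.03883383,  0.70617202, -0.70587753,  0.03936914])}
scene {'K': array([[453.47852757,   0.        , 326.441974  ],
       [  0.        , 453.47852757, 240.22699925],
       [  0.        ,   0.        ,   1.        ]]), 'k1': -0.11541578225934802, 'origin': array([1105.9980917 ,  808.36964629,  749.0822892 ]), 'attitude': array([-0.15225565,  0.26463256,  0.84361023, -0.44171213])}
```

View pics/top0.png

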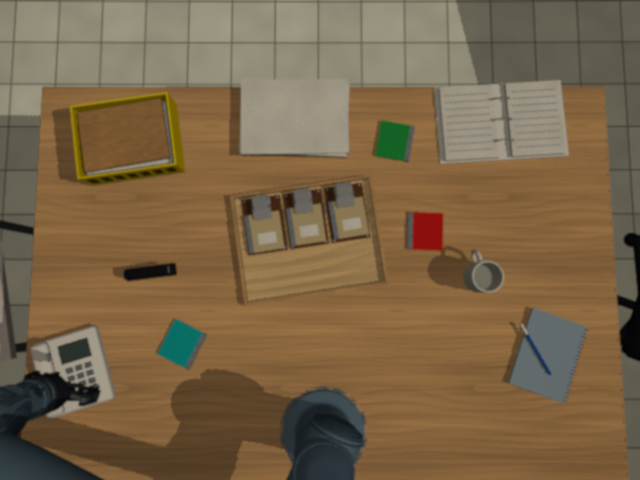

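View pics/scene0.png

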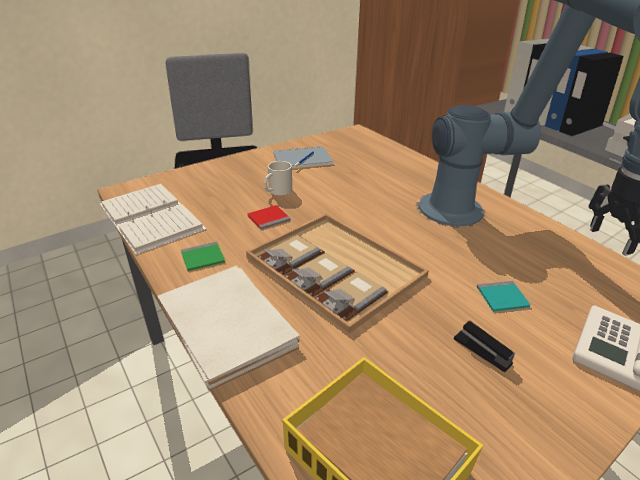

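```bash
cat > h.py <<'E'
import numpy as np,cv2
from scipy.spatial.transform import Rotation as R
from station import telemetry,vision
def ray(n,uv,z):
    c=vision.camera_info(n);K=c["K"];uv=np.atleast_2d(uv).astype(float)
    d=(uv-[K[0,2],K[1,2]])/K[0,0];s=d.copy()
    for _ in range(10): s=d/(1+c["k1"]*(s**2).sum(1,keepdims=True))
    q=c["attitude"];v=R.from_quat([q[1],q[2],q[3],q[0]]).apply(np.c_[s,np.ones(len(s))])
    return c["origin"]+v*((z-c["origin"][2])/v[:,2])[:,None]
def proj(n,P):
    c=vision.camera_info(n);q=c["attitude"];v=R.from_quat([q[1],q[2],q[3],q[0]]).inv().apply(np.atleast_2d(P)-c["origin"])
    s=v[:,:2]/v[:,2:];s=s*(1+c["k1"]*(s**2).sum(1,keepdims=True));return s*c["K"][0,0]+c["K"][:2,2]
E
python3 - <<'E'
from h import *
im=cv2.imread("pics/top0.png")
c=cv2.resize(im[170:310,220:395],None,fx=4.5,fy=4.2,interpolation=cv2.INTER_CUBIC)
c=cv2.resize(im[170:310,220:395],None,fx=4,fy=4,interpolation=cv2.INTER_CUBIC);cv2.imwrite("pics/crop.png",c)
print(ray("top",[[231,194],[371,178],[384,282],[244,302]],22).round(1))
hsv=cv2.cvtColor(im,cv2.COLOR_BGR2HSV)
for u,v in[(265,230),(306,220),(350,210),(243,220),(320,270),(255,225),(310,180),(260,205),(274,222),(200,220)]:print((u,v),im[v,u],hsv[v,u])
E
```

```text
[[ 632.5  253.2   22. ]
 [ 677.4 -131.6   22. ]
 [ 392.1 -164.    22. ]
 [ 338.5  212.5   22. ]]
(265, 230) [ 82 118 137] [ 20 102 137]
(306, 220) [ 81 117 136] [ 20 103 136]
(350, 210) [ 81 117 136] [ 20 103 136]
(243, 220) [47 67 83] [ 17 111  83]
(320, 270) [ 71 109 136] [ 18 122 136]
(255, 225) [ 81 117 136] [ 20 103 136]
(310, 180) [ 59  97 131] [ 16 140 131]
(260, 205) [91 97 99] [23 21 99]
(274, 222) [ 81 117 136] [ 20 103 136]
(200, 220) [ 58  97 131] [ 16 142 131]
```

View pics/crop.png

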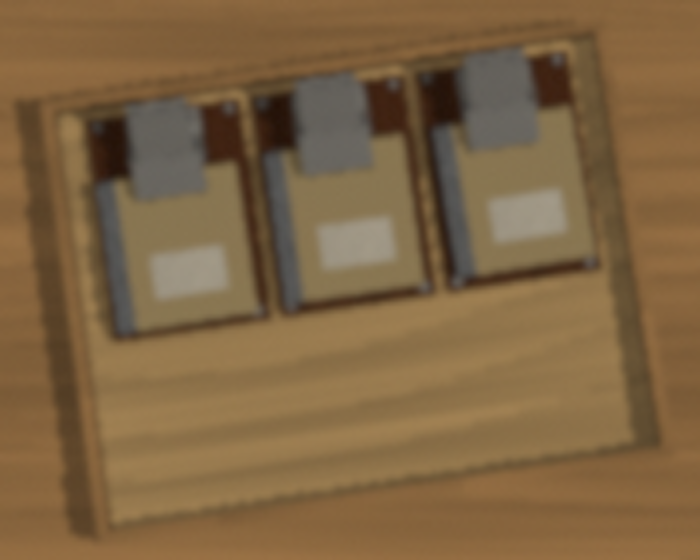

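The crop (4×, offset 220,170) shows the three boards with clips at the top, the booklets with grey spines on their left, and bare floor below. The left booklet's corners are at about (118,335), (262,315), (240,160) and (97,180).

```bash
python3 - <<'E'
from h import *
o=np.array([220,170])
Q=[[(118,335),(262,315),(240,160),(97,180)],[(288,308),(425,288),(405,133),(263,152)],[(458,283),(598,265),(575,107),(432,125)]]
L=[]
B=[]
for q in Q:
    w=ray("top",np.array(q)/4+o-.375,19)[:,:2];B.append(w)
    l=np.linalg.norm(np.roll(w,-1,0)-w,axis=1);d=w[2]+w[3]-w[0]-w[1];e=w[0]+w[3]-w[1]-w[2]
    print("c",w.mean(0).round(1),"sides",l.round(1),"yaw",np.degrees(np.arctan2(d[1],d[0])).round(1),np.degrees(np.arctan2(-e[0],e[1])).round(1))
# fit tray frame with booklets nominal corners
m=np.concatenate([[(8,48+y),(8,-48+y),(112,-48+y),(112,48+y)] for y in(115,0,-115)]).astype(float);w=np.concatenate(B)
def fit(m,w):
    a,b=m-m.mean(0),w-w.mean(0);t=np.arctan2((a[:,0]*b[:,1]-a[:,1]*b[:,0]).sum(),(a*b).sum());r=np.array([[np.cos(t),-np.sin(t)],[np.sin(t),np.cos(t)]])
    return t,w.mean(0)-r@m.mean(0),r
t,T,r=fit(m,w);print("booklets: yaw",np.degrees(t),"O",T,"res",(w-m@r.T-T).round(1).tolist())
# inner rim-top / outer corners by hand
tc=ray("top",np.array([(17,102),(592,33),(660,447),(97,538)])/4+o-.375,22)[:,:2]
t2,T2,r2=fit(np.array([(170,196),(170,-196),(-134,-196),(-134,196.)]),tc);print("rim",np.degrees(t2),T2)
# overlay on scene crop
im=cv2.imread("pics/scene0.png");im2=cv2.resize(im[200:340,230:440],None,fx=3.5,fy=3.5,interpolation=cv2.INTER_CUBIC)
def dr(p,z,c):
    P=np.c_[np.array(p)@r.T+T,np.full(len(p),z)];u=(proj("scene",P)-[230,200]+.5)*3.5
    cv2.polylines(im2,[np.round(u*8).astype(int)],True,c,1,cv2.LINE_AA,3)
for y in(115,0,-115):
    dr([(8,48+y),(8,-48+y),(112,-48+y),(112,48+y)],19,(0,0,255)); dr([(0,54+y),(0,-54+y),(155,-54+y),(155,54+y)],11,(255,255,0));dr([(95,24+y),(95,-24+y)],20,(0,255,0))
dr([(170,196),(170,-196),(-134,-196),(-134,196.)],22,(255,0,255))
cv2.imwrite("pics/ov.png",im2)
o=telemetry.get_obs();q=o["tool_rot"];X=R.from_quat([q[1],q[2],q[3],q[0]]).as_matrix();print(X.round(3))
for y in(115,0,-115):
    g=r@[127,y]+T;d=g-o["eef_pos"][:2];print("hook",y,g.round(1),"tool dxy",(X[:2,:2].T@d).round(1))
E
```

```text
c [529.5 160.5] sides [ 98.6 107.8  98.8 107.5] yaw 8.6 8.0
c [548.3  47.3] sides [ 94.2 107.8  98.3 108.8] yaw 8.4 8.0
c [565.8 -69.4] sides [ 96.3 110.2  99.2 110.5] yaw 8.5 7.3
booklets: yaw 8.676943174120108 O [488.53613605  37.05527494] res [[-2.4, 1.9], [-3.2, -0.9], [0.5, -0.6], [1.1, 2.3], [-1.3, 0.2], [-2.1, 1.9], [2.0, -0.0], [3.2, 2.5], [-1.5, -1.8], [-3.6, -2.4], [2.8, -3.3], [4.7, 0.2]]
rim 8.799943554044964 [490.63461732  46.59167901]
[[ 0.293  0.956 -0.001]
 [ 0.956 -0.293 -0.002]
 [-0.002 -0.    -1.   ]]
hook 115 [596.7 169.9] tool dxy [-237.   520.7]
hook 0 [614.1  56.2] tool dxy [-340.5  570.6]
hook -115 [631.4 -57.5] tool dxy [-444.1  620.5]
```

View pics/ov.png

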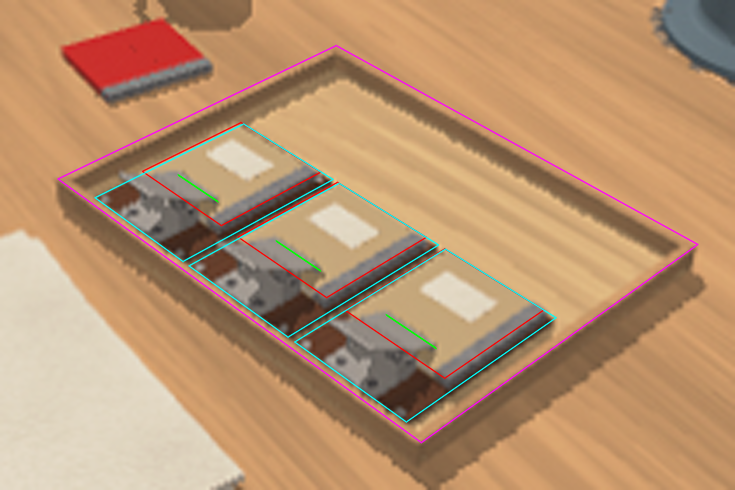

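The overlay from the fitted frame matches the scene view: rim, boards and lips all coincide. I'll move above the left clip first.

>>> drive_tool:
  deltas: [76,-23.6,52.3,0,-25.7,76,-23.6,52.3,0,-25.7,76,-23.6,52.3,0,-25.7,76,-23.6,52.3,0,-25.7,76,-23.6,52.3,0,-25.7,76,-23.6,52.3,0,-25.7,76,-23.6,52.3,0,-25.7,76,-23.6,52.3,0,-25.7,76,-23.6,52.3,0,-25.7,76,-23.6,52.3,0,-25.7,76,-23.6,52.3,0,-25.7,76,-23.6,52.3,0,-25.7]
  force: 40

```text
time: 1.3
eef_pos: [601.2, 168.0, 230.5]
tool_rot: [-0.0, 0.653, 0.758, -0.0]
contact_force: [-0.1, -0.0, -0.4]
gripper_width: 64.9
```

>>> drive_tool:
  deltas: [76,0,0,5,0,76,0,0,10,0,76,0,0,15,0,76,0,0,17,0,76,0,0,17,0,76,0,0,17,0]

```text
time: 1.9
eef_pos: [599.4, 170.7, 61.5]
tool_rot: [-0.0, 0.652, 0.758, -0.0]
contact_force: [0.7, 0.7, 0.9]
gripper_width: 64.8
```

```bash
python3 - <<'E'
from h import *
p,d=vision.get_image("scene");c=cv2.resize(p[200:340,230:440,::-1],None,fx=3.5,fy=3.5,interpolation=cv2.INTER_CUBIC);cv2.imwrite("pics/s1.png",c);print(telemetry.get_obs()["eef_pos"])
E
```

```text
[600.63932333 170.92439526  62.8445269 ]
```

View pics/s1.png

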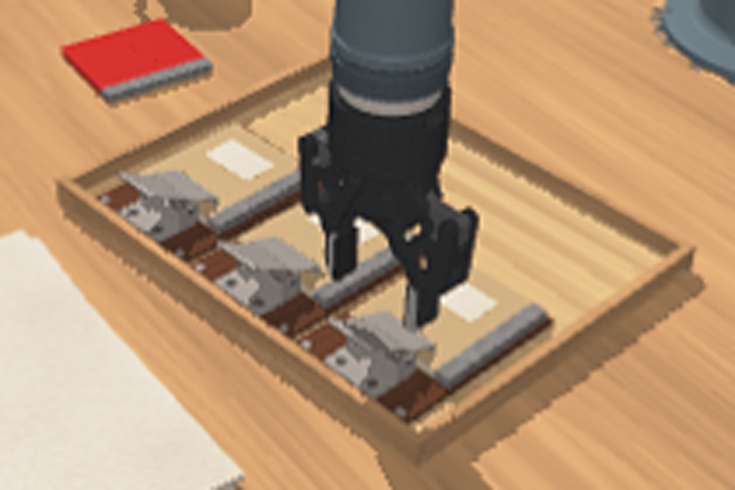

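The picture shows the finger tips at about (345,275) and (425,322) in the crop, astride the left clip.

```bash
python3 - <<'E'
from h import *
t=np.radians(8.6);r=np.array([[np.cos(t),-np.sin(t)],[np.sin(t),np.cos(t)]]);c=np.array([600.3,170.9])
for z in(62,68,74):print(z,[((proj("scene",[*(c+r@[x,y]),z])-[230,200]+.5)*3.5).round(0).tolist()[0] for x in(-11,11) for y in(-47,-32,32,47)])
E
```

```text
62 [[340.0, 268.0], [355.0, 278.0], [423.0, 323.0], [440.0, 334.0], [317.0, 282.0], [332.0, 292.0], [400.0, 338.0], [417.0, 350.0]]
68 [[340.0, 261.0], [355.0, 271.0], [424.0, 316.0], [440.0, 327.0], [317.0, 275.0], [332.0, 285.0], [400.0, 331.0], [417.0, 343.0]]
74 [[340.0, 254.0], [356.0, 264.0], [424.0, 309.0], [441.0, 320.0], [317.0, 268.0], [332.0, 278.0], [401.0, 324.0], [418.0, 336.0]]
```

>>> drive_tool:
  deltas: [76,0,0,2.5,0,76,0,0,4.4,0,76,0,0,4.4,0,76,0,0,4.4,0]

```text
time: 2.35
eef_pos: [600.8, 171.0, 19.2]
tool_rot: [0.001, 0.652, 0.758, 0.001]
contact_force: [0.1, -0.6, -0.1]
gripper_width: 64.9
```

>>> drive_tool:
  deltas: [76,0,0,0.2,0,76,0,0,0.4,0,76,0,0,0.4,0]

```text
time: 2.65
eef_pos: [599.9, 170.8, 14.0]
tool_rot: [0.0, 0.652, 0.758, 0.0]
contact_force: [0.5, 0.0, -0.7]
gripper_width: 65.1
```

>>> drive_tool:
  deltas: [76,0,0,0.1,0,76,0,0,0.2,0,76,0,0,0.2,0]

```text
time: 2.95
eef_pos: [599.3, 170.6, 11.1]
tool_rot: [-0.0, 0.652, 0.758, -0.0]
contact_force: [0.2, -0.3, -0.0]
gripper_width: 65.2
```

>>> drive_tool:
  deltas: [76,0,0,0.1,0,76,0,0,0.2,0,76,0,0,0.2,0]

```text
time: 3.25
eef_pos: [599.3, 170.7, 9.1]
tool_rot: [-0.0, 0.652, 0.758, -0.0]
contact_force: [-0.0, 0.6, 0.3]
gripper_width: 64.8
```

>>> drive_tool:
  deltas: [76,0,0,0.1,0,76,0,0,0.1,0]

```text
time: 3.45
eef_pos: [599.4, 170.7, 8.1]
tool_rot: [-0.0, 0.652, 0.758, -0.0]
contact_force: [-0.4, 0.1, -0.4]
gripper_width: 64.5
```

>>> drive_tool:
  deltas: [76,0,0,0.1,0,76,0,0,0.1,0]

```text
time: 3.65
eef_pos: [599.4, 170.6, 7.2]
tool_rot: [-0.0, 0.652, 0.758, -0.0]
contact_force: [-1.1, -0.2, -0.7]
gripper_width: 64.9
```

>>> drive_tool:
  deltas: [76,0,0,0.1,0,76,0,0,0.1,0]

```text
time: 3.85
eef_pos: [599.4, 170.7, 6.2]
tool_rot: [-0.0, 0.652, 0.758, -0.0]
contact_force: [-0.8, 0.4, 1.3]
gripper_width: 64.8
```

>>> drive_tool:
  deltas: [76,0,0,0.1,0,76,0,0,0.1,0]

```text
time: 4.05
eef_pos: [599.4, 170.6, 5.2]
tool_rot: [-0.0, 0.652, 0.758, -0.0]
contact_force: [-0.1, -0.3, -0.3]
gripper_width: 64.9
```

>>> drive_tool:
  deltas: [76,0,-0.2,0,0,76,0,-0.4,0,0,76,0,-0.4,0,0]

```text
time: 4.35
eef_pos: [595.0, 170.0, 5.3]
tool_rot: [-0.0, 0.652, 0.758, -0.0]
contact_force: [0.3, -0.2, -0.4]
gripper_width: 65.0
```

>>> drive_tool:
  deltas: [76,0,-0.1,0,0,76,0,-0.1,0,0]

```text
time: 4.55
eef_pos: [594.4, 169.9, 5.3]
tool_rot: [-0.0, 0.652, 0.758, 0.0]
contact_force: [0.0, -0.2, -0.1]
gripper_width: 64.7
```

>>> drive_tool:
  deltas: [76,0,-0.1,0,0,76,0,-0.1,0,0]

```text
time: 4.75
eef_pos: [593.6, 169.8, 5.4]
tool_rot: [0.0, 0.652, 0.758, 0.0]
contact_force: [-0.1, 0.4, 1.2]
gripper_width: 64.9
```

>>> drive_tool:
  deltas: [76,0,-0.1,0,0,76,0,-0.1,0,0]

```text
time: 4.95
eef_pos: [593.5, 169.8, 5.5]
tool_rot: [0.001, 0.652, 0.758, 0.001]
contact_force: [2.4, 0.3, -2.1]
gripper_width: 64.8
```

Contact at 2.4 N. I'll continue in 0.5 mm steps.

>>> drive_tool:
  deltas: [76,0,-0.05,0,0,76,0,-0.05,0,0]

```text
time: 5.15
eef_pos: [593.4, 169.8, 5.6]
tool_rot: [0.001, 0.652, 0.758, 0.001]
contact_force: [4.8, 0.6, -2.8]
gripper_width: 64.6
```

>>> drive_tool:
  deltas: [76,0,-0.05,0,0,76,0,-0.05,0,0]

```text
time: 5.35
eef_pos: [593.3, 169.8, 5.6]
tool_rot: [0.001, 0.652, 0.758, 0.001]
contact_force: [6.1, 0.7, -4.1]
gripper_width: 64.9
```

>>> drive_tool:
  deltas: [76,0,-0.05,0,0,76,0,-0.05,0,0]

```text
time: 5.55
eef_pos: [593.3, 169.7, 5.7]
tool_rot: [0.001, 0.652, 0.758, 0.002]
contact_force: [7.2, 0.3, -4.6]
gripper_width: 65.0
```

The left clip holds at 7.2 N without slip, so it is sound. Backing off and moving to the middle one.

>>> drive_tool:
  deltas: [76,0,0.4,0,0,76,0,0.6,0,0,76,0,0.6,-3,0,76,0,0.6,-6,0,76,-4,0.6,-6,0,76,-8,0.6,-6,0,76,-11.5,0.6,-6,0,76,-11.5,0.6,-6,0,76,-11.5,0.6,-4,0,76,-11.5,0.6,-2,0,76,-11.5,0.6,-1.5,0,76,-11.5,0.6,-1.5,0]

```text
time: 6.75
eef_pos: [612.5, 57.2, 19.2]
tool_rot: [-0.001, 0.652, 0.759, -0.001]
contact_force: [0.3, -0.6, 0.2]
gripper_width: 64.6
```

>>> drive_tool:
  deltas: [76,0,0,0.5,0,76,0,0,1,0,76,0,0,1.2,0,76,0,0,1.4,0,76,0,0,1.5,0,76,0,0,1.5,0]

```text
time: 7.35
eef_pos: [614.2, 56.6, 5.2]
tool_rot: [-0.0, 0.652, 0.758, 0.0]
contact_force: [-0.5, 0.1, 0.4]
gripper_width: 65.1
```

>>> drive_tool:
  deltas: [76,0,-0.1,0,0,76,0,-0.2,0,0,76,0,-0.2,0,0]

```text
time: 7.65
eef_pos: [612.7, 56.4, 5.5]
tool_rot: [0.0, 0.652, 0.758, 0.0]
contact_force: [0.9, -0.8, -0.9]
gripper_width: 64.8
```

>>> drive_tool:
  deltas: [76,0,-0.05,0,0,76,0,-0.1,0,0]

```text
time: 7.85
eef_pos: [612.0, 56.2, 5.6]
tool_rot: [0.0, 0.652, 0.758, 0.001]
contact_force: [3.4, 0.9, -1.1]
gripper_width: 65.0
```

>>> drive_tool:
  deltas: [76,0,-0.05,0,0,76,0,-0.1,0,0]

```text
time: 8.05
eef_pos: [610.8, 56.0, 5.5]
tool_rot: [0.0, 0.652, 0.758, 0.0]
contact_force: [2.3, 0.4, -0.3]
gripper_width: 64.9
```

>>> drive_tool:
  deltas: [76,0,-0.05,0,0,76,0,-0.1,0,0]

```text
time: 8.25
eef_pos: [609.7, 55.8, 5.5]
tool_rot: [0.0, 0.652, 0.758, 0.0]
contact_force: [2.8, -0.4, -0.1]
gripper_width: 65.1
```

Slips at about 2.5 N: the middle clip is weak, so I'll draw it out.

>>> drive_tool:
  deltas: [76,0,-0.2,0,0,76,0,-0.5,0,0,76,0,-0.9,0,0,76,0,-1.3,0,0,76,0,-1.7,0,0,76,0,-2.1,0,0,76,0,-2.5,0,0,76,0,-2.9,0,0,76,0,-3.3,0,0,76,0,-3.7,0,0,76,0,-4.0,0,0,76,0,-4.0,0,0]

```text
time: 9.45
eef_pos: [568.9, 49.8, 5.1]
tool_rot: [-0.0, 0.652, 0.758, -0.0]
contact_force: [0.2, 0.7, 0.3]
gripper_width: 64.6
```

>>> drive_tool:
  deltas: [76,0,0,0.1,0,76,0,0,0.1,0]

```text
time: 9.65
eef_pos: [569.5, 49.8, 4.8]
tool_rot: [-0.0, 0.652, 0.758, -0.0]
contact_force: [-2.3, -0.1, 5.2]
gripper_width: 65.2
```

>>> drive_tool:
  deltas: [76,0,0,0.05,0,76,0,0,0.05,0]

```text
time: 9.85
eef_pos: [569.5, 49.8, 4.7]
tool_rot: [-0.0, 0.652, 0.758, -0.0]
contact_force: [-3.1, 0.5, 8.2]
gripper_width: 65.2
```

>>> drive_tool:
  deltas: [76,0,0,-0.13,0,76,0,-0.3,-0.13,0,76,0,-0.7,-0.13,0,76,0,-1.1,-0.13,0,76,0,-1.5,-0.13,0,76,0,-1.9,-0.13,0,76,0,-2.4,-0.13,0,76,0,-2.9,-0.13,0,76,0,-3.4,-0.13,0,76,0,-3.9,-0.13,0,76,0,-4.4,-0.13,0,76,0,-4.4,-0.13,0]

```text
time: 11.05
eef_pos: [524.8, 43.2, 4.8]
tool_rot: [-0.001, 0.652, 0.758, -0.001]
contact_force: [-0.9, 0.4, -0.1]
gripper_width: 64.8
```

>>> drive_tool:
  deltas: [76,0,-0.4,0,0,76,0,-0.8,0,0,76,0,-1.2,0,0,76,0,-1.6,0,0,76,0,-2.0,0,0,76,0,-2.4,0,0,76,0,-2.7,0,0,76,0,-3.0,0,0,76,0,-3.3,0,0,76,0,-3.6,0,0,76,0,-3.8,0,0,76,0,-3.8,0,0]

```text
time: 12.25
eef_pos: [488.4, 37.5, 5.1]
tool_rot: [-0.0, 0.652, 0.758, -0.0]
contact_force: [0.1, 0.1, 0.0]
gripper_width: 64.8
```

>>> drive_tool:
  deltas: [76,0,0.5,0,0,76,0,1,-2,0,76,0,1,-6,0,76,-3,4.5,-6,0,76,-7,8,-6,0,76,-10,11,-6,0,76,-11.5,12.8,-6,0,76,-11.5,12.8,-6,0,76,-11.5,12.8,-6,0]

```text
time: 13.15
eef_pos: [632.2, -56.9, 64.4]
tool_rot: [-0.001, 0.652, 0.758, -0.0]
contact_force: [-0.9, 0.3, 0.2]
gripper_width: 64.8
```

```bash
python3 - <<'E'
from h import *
p,d=vision.get_image("scene");c=cv2.resize(p[200:340,230:440,::-1],None,fx=3.5,fy=3.5,interpolation=cv2.INTER_CUBIC);cv2.imwrite("pics/s2.png",c);print(telemetry.get_obs()["eef_pos"])
E
```

```text
[631.44606821 -56.36168341  64.41618571]
```

View pics/s2.png

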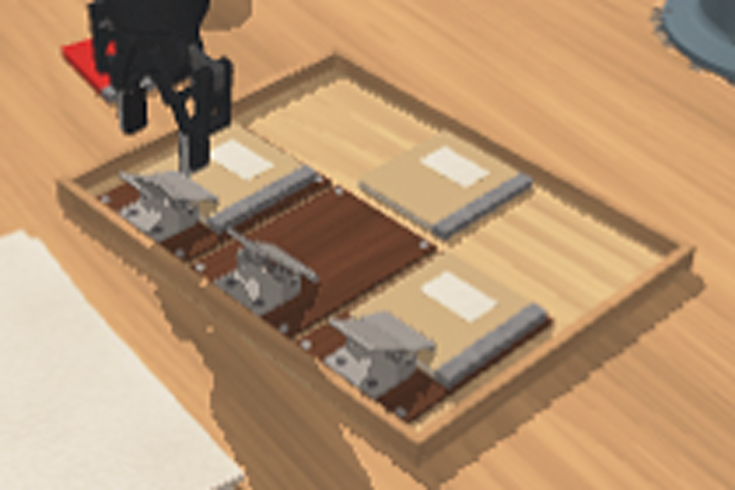

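The middle booklet lies flat in front of its board (crop about (445,190)), and the gripper is above the right clip. Descending.

>>> drive_tool:
  deltas: [76,0,0.1,2,0,76,0,0.1,4,0,76,0,0.1,4.6,0,76,0,0.1,5,0,76,0,0.1,5.2,0,76,0,0.1,5.4,0,76,0,0.1,5.6,0,76,0,0.1,5.8,0,76,0,0.1,5.9,0,76,0,0.1,5.9,0]

```text
time: 14.2
eef_pos: [633.4, -56.8, 6.0]
tool_rot: [-0.0, 0.652, 0.758, -0.0]
contact_force: [0.5, 1.0, 0.1]
gripper_width: 64.9
```

>>> drive_tool:
  deltas: [76,0,-0.1,0,0,76,0,-0.2,0,0,76,0,-0.2,0,0]

```text
time: 14.5
eef_pos: [631.6, -57.1, 6.2]
tool_rot: [0.0, 0.652, 0.758, 0.0]
contact_force: [-0.6, -0.6, 0.3]
gripper_width: 64.7
```

>>> drive_tool:
  deltas: [76,0,-0.05,0,0,76,0,-0.1,0,0]

```text
time: 14.7
eef_pos: [631.1, -57.3, 6.3]
tool_rot: [0.0, 0.652, 0.758, 0.0]
contact_force: [0.9, -0.4, -1.3]
gripper_width: 64.9
```

>>> drive_tool:
  deltas: [76,0,-0.05,0,0,76,0,-0.1,0,0]

```text
time: 14.9
eef_pos: [630.1, -57.5, 6.2]
tool_rot: [0.0, 0.652, 0.758, 0.0]
contact_force: [2.9, -0.3, -0.5]
gripper_width: 65.0
```

>>> drive_tool:
  deltas: [76,0,-0.05,0,0,76,0,-0.1,0,0]

```text
time: 15.1
eef_pos: [629.0, -57.5, 6.3]
tool_rot: [0.0, 0.652, 0.758, 0.0]
contact_force: [3.2, -0.5, -1.8]
gripper_width: 64.8
```

The right clip also slips, at about 3 N, so it is weak. Drawing it out the same way.

>>> drive_tool:
  deltas: [76,0,-0.2,0.05,0,76,0,-0.5,0.08,0,76,0,-0.9,0.08,0,76,0,-1.3,0.08,0,76,0,-1.7,0.08,0,76,0,-2.1,0.08,0,76,0,-2.5,0.08,0,76,0,-2.9,0.08,0,76,0,-3.3,0.08,0,76,0,-3.7,0.08,0,76,0,-4.0,0.08,0,76,0,-4.0,0.08,0]

```text
time: 16.3
eef_pos: [587.7, -63.5, 4.8]
tool_rot: [-0.001, 0.652, 0.758, -0.001]
contact_force: [0.2, 0.5, 0.4]
gripper_width: 65.0
```

>>> drive_tool:
  deltas: [76,0,-0.3,0,0,76,0,-0.7,0,0,76,0,-1.1,0,0,76,0,-1.5,0,0,76,0,-1.9,0,0,76,0,-2.4,0,0,76,0,-2.9,0,0,76,0,-3.4,0,0,76,0,-3.9,0,0,76,0,-4.4,0,0,76,0,-4.4,0,0]

```text
time: 17.4
eef_pos: [544.2, -70.1, 5.1]
tool_rot: [-0.001, 0.652, 0.758, -0.0]
contact_force: [0.5, 0.4, 0.3]
gripper_width: 64.8
```

>>> drive_tool:
  deltas: [76,0,-0.4,0,0,76,0,-0.8,0,0,76,0,-1.2,0,0,76,0,-1.6,0,0,76,0,-2.0,0,0,76,0,-2.4,0,0,76,0,-2.8,0,0,76,0,-3.2,0,0,76,0,-3.6,0,0,76,0,-3.9,0,0,76,0,-4.1,0,0,76,0,-4.1,0,0]

```text
time: 18.6
eef_pos: [504.7, -76.4, 5.3]
tool_rot: [-0.0, 0.652, 0.758, -0.0]
contact_force: [0.8, 0.8, 0.1]
gripper_width: 65.4
```

>>> drive_tool:
  deltas: [76,0,0.5,0,0,76,0,1,-3,0,76,0,1,-7,0,76,0,3,-12,0,76,0,6,-15,0,76,4,10,-15,0,76,8,14,-15,0,76,12,17,-15,0,76,16,17,-15,0,76,20,17,-15,0,76,23,17,-15,0,76,23,17,-15,0]

```text
time: 19.8
eef_pos: [637.6, 181.2, 154.8]
tool_rot: [-0.001, 0.65, 0.76, 0.0]
contact_force: [0.1, -0.6, 0.1]
gripper_width: 64.7
```

```bash
python3 - <<'E'
from h import *
for n,(a,b,c,d) in {"scene":(200,340,230,440),"top":(170,310,220,395)}.items():
    p,_=vision.get_image(n);cv2.imwrite(f"pics/{n}3.png",cv2.resize(p[a:b,c:d,::-1],None,fx=3.5,fy=3.5,interpolation=cv2.INTER_CUBIC))
print(telemetry.get_obs()["eef_pos"])
E
```

```text
[638.36791884 177.33176914 154.91500468]
```

View pics/scene3.png

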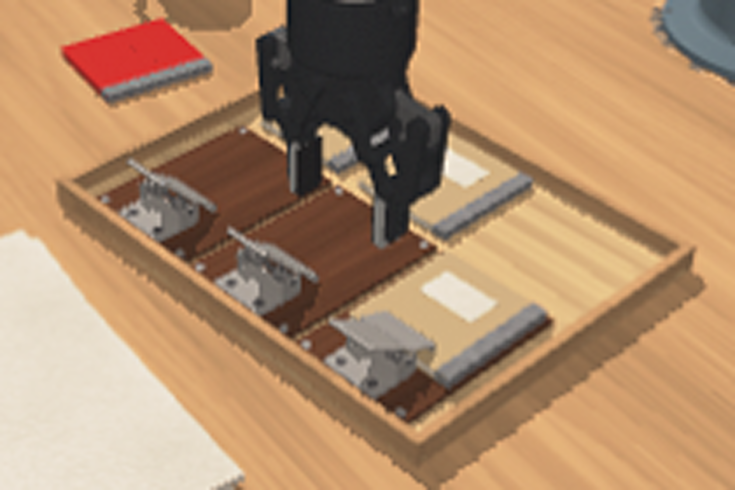

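View pics/top3.png

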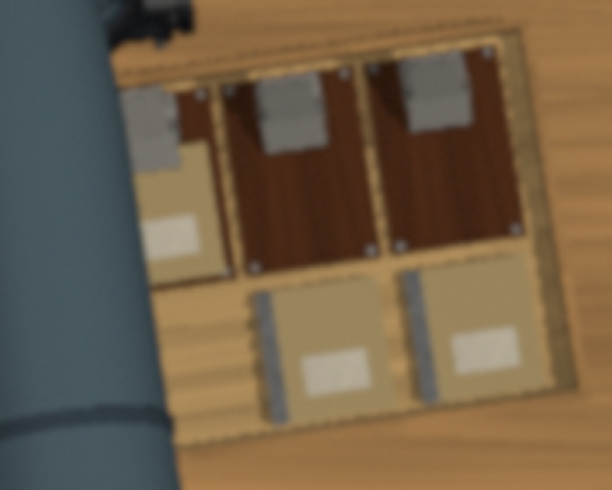

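Both drawn booklets lie below the boards' lower edges in the top view. A numeric check of their tray x follows, including whether they lie flat.

```bash
python3 - <<'E'
from h import *
o=np.array([220,170]);t=np.radians(8.7);r=np.array([[np.cos(t),-np.sin(t)],[np.sin(t),np.cos(t)]]);T=np.array([488.5,37])
f=lambda q,z:((ray("top",np.array(q)/3.5+o-.36,z)[:,:2]-T)@r).round(1)
for n,q in{"mid":[(252,293),(382,275),(397,405),(272,424)],"right":[(402,270),(530,252),(552,386),(422,403)]}.items():
    w=f(q,14);print(n,w.tolist(),"centre",w.mean(0))
print("boards lower edge",f([(247,275),(380,256),(392,253),(525,236)],11).tolist())
_,d=vision.get_image("top")
c=vision.camera_info("top");q=c["attitude"];A=R.from_quat([q[1],q[2],q[3],q[0]])
for n,y in(("mid",0),("right",-115)):
    for x,yy in((-25,30),(-25,-35),(-100,30),(-100,-35),(-62,0)):
        P=[*(r@[x,y+yy]+T),14];u=proj("top",P)[0];k=np.round(u).astype(int);D=np.median(d[k[1]-1:k[1]+2,k[0]-1:k[0]+2])
        v=A.apply([*( (A.inv().apply(np.array(P)-c["origin"]))[:2]/A.inv().apply(np.array(P)-c["origin"])[2]),1]);print(n,x,yy,"z",round(c["origin"][2]+v[2]*D,1))
E
```

```text
mid [[-11.0, 51.3], [-12.4, -51.0], [-113.9, -47.1], [-113.7, 50.7]] centre [-62.75    0.975]
right [[-10.8, -67.0], [-12.0, -168.0], [-117.5, -168.1], [-115.3, -66.5]] centre [ -63.9 -117.4]
boards lower edge [[3.8, 53.3], [2.8, -51.7], [3.8, -61.4], [1.3, -166.5]]
mid -25 30 z 11.7
mid -25 -35 z 11.7
mid -100 30 z 13.9
mid -100 -35 z 11.1
mid -62 0 z 13.0
right -25 30 z 13.3
right -25 -35 z 11.9
right -100 30 z 15.0
right -100 -35 z 11.3
right -62 0 z 13.4
```

```bash
python3 -c "
from station import job_done,telemetry
print(job_done(),telemetry.get_obs()['contact_force'])"
```

```text
the job is handed in; nothing more can be done
the job is handed in; nothing more can be done
```

I tugged all three booklets and handed the job in at about 20 s of the 69 s allowed. The hand-in reports no verdict.

| Clip | Tug result | Action |
|---|---|---|
| Left | Held at 7.2 N without slipping | Left clipped |
| Middle | Slipped at about 2.5–3 N | Drawn out onto the bare floor |
| Right | Slipped at about 3 N | Drawn out onto the bare floor |

- **Position:** in the last top view the middle booklet's centre is at tray x ≈ -63 mm and the right one's at ≈ -64 mm. Both rear edges are about 11 mm or more in front of the boards.
- **Flatness:** depth readings on their top faces were 11–15 mm against an expected 14 mm. The spread of a few millimetres looks like sensor and calibration error, so flatness is only confirmed to that level.
- **Left booklet:** the pictures show it still under its clip. I did not re-measure its position or clip force at the end.
- **Frame disagreement:** two early fits of the tray frame differed by about 9 mm in y. I used the booklet-based fit because it matched the second camera. The finger contacts confirmed it along x to within a couple of millimetres.
- **Stapler and mug:** the gripper stayed well clear of both, but I did not re-measure them.

The gripper finished open, about 155 mm above the desk, touching nothing.

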